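# Close up the row of probe boxes on the sloping rack

## Robot

A 7-joint arm with a two-finger parallel gripper is mounted at the origin on the work surface; the furniture and walls round the work are solid. World frame = base frame: x ahead of the robot, y to its left, z up, the work surface at z = 0. Lengths are in m, angles in rad, forces in N, time in s.
With the tool pointing down it reaches from about 0.35 to 0.9 m from the base axis. Payload 8.1 kg.
Tool frame: the origin (TCP) lies midway between the tips of the shut fingers; the grasp point (between the pads) lies behind it (arm.tcp_to_grasp is the z of the grasp point in the tool frame, in m); z points along the fingers, y is the line along which they close (so a half turn about z gives the same grasp; the last joint's range is limited). The gripper opens to 92 mm and grips with 3 to 60 N. Pads are 19 mm wide; open, the fingers measure 130 mm over their backs; the gripper's body (75 mm by 190 mm) begins 47 mm behind the grasp point.
Start: joints at [-1.403, 0.434, 0.025, 1.573, -0.012, 1.134, -0.075], TCP at [0.167, 0.602, 0.207] pointing down, gripper open.
Joint ranges: [-2.62, 2.62], [-0.44, 2.09], [-1.27, 1.32], [0.08, 2.57], [-1.32, 4.46], [0.12, 2], [-2.74, 2.74]. Speed limits (rad/s): [2.22, 2.22, 3.01, 3.01, 3.14, 3.14, 3.14].

## Interface

Orientations are given as a rotation vector (axis times angle).
In Python, from cell import readout, vision, arm gives the robot as it stands.
- The arm moves only by the tool carry_out, never from a script. Its argument "increments" is one flat list of numbers, 6 for each row, row after row: the shift along the world's x, y, z in mm, then the turn, a rotation vector about the world's x, y, z in rad. In form: [tx, ty, tz, wx, wy, wz, tx, ty, tz, wx, wy, wz, ...]. A call has 1 to 20 rows; each row shifts and turns the commanded pose from where the row before left it; what a row does not reach is not made up. A row lasts 1/8 s, in which the tool goes at most 62.5 mm and 10.7 degrees, less where a joint would pass 70% of its speed; a pose out of reach is approached as far as the arm can. A call with a gripper value outside its range is refused whole. "grip" is the closure, from 0 (fully open) to 1 (shut), set as the call begins (left out, the last holds). The fingers move at their own pace and stop on an object; "newtons" is the grip in N (left out, the last holds). Time passes only in rows, so rows that do not move let the fingers close. It gives the time, the measured TCP pose, the force, the opening and the grip force at its end, in the units of the state.
- readout.observe(): the state, without advancing time (a new reading comes with each control period).
- vision.get_image(name): name is "scene" or "top" or "wrist"; returns the picture (420x560x3 uint8, red, green, blue); there is no depth.
- vision.calibration(name): a dict with "fov_y" (degrees; the focal length in pixels is half the picture's height over the tangent of half this angle, whatever the lens; pixels are square), "cx", "cy" (the principal point, pixels), "pose" (4x4, takes a point from camera to world coordinates). Camera axes: x right, y up, looking along -z (the intrinsics and any distortion apply to the point x, -y, -z); pixel columns grow to the right and rows downward; lengths in m; the calibration is good to about 2 mm. A picture is of the moment at which its call begins: read the wrist's pose just before it. calibration takes no time and is no camera call; for the wrist camera it gives the pose at the moment of the call.
- arm.sign_off(): hands the job in; it is judged then, once.
The state is a dict: "clock": time; "joints": joint angles; "dq": joint speeds; "joint_efforts": joint torques, N m; "position": TCP position; "ee_rot": TCP orientation; "force": force on the tool from outside, world axes, zero at the start; "ft_torque": the same for the moment, N m; "width": opening from 0.0 (shut) to 1.0 (fully open); "gripper_force": force on a finger pad.
Only numpy, scipy, OpenCV 4.12 (cv2) and the standard library are available. Lean on these libraries where they do the work, as an engineer would, in place of code of your own. Each camera call takes 0.05 s, during which the arm holds its last target. There are 200 camera calls.

## Task

Lay the loose blue probe box on the sloping rack beside the two that are there, lid up and with its catch to the low front lip like theirs, and push the row up against the yellow end wall until all three boxes stand flush against one another with no gaps. Let every box lie flat on the rack's deck against the front lip, then let go; do not knock over or push about the vials, the dish or the bottle that stand near.

Things in the scene. Friction and masses are not known exactly. Their poses are not given: they have to be found in the camera images.
- box_c: the loose probe box, on the desk at the start: shut blue box with clear lid (stays shut), 47 (x) x 58 (y) x 20 (z) mm, about 60 g. Origin: centre of its underside; z up out of the lid. Sides at x = -23 and +24 mm; a small catch stands out 3 mm from the -x side. The flat ends at y = -29 and +29 mm meet the neighbours. Grip it across x or y.
- box_b: the same kind of box, loose, second from the end wall on the rack; axes as for box_c. It starts 3 to 12 mm short of box_a, lying flat on the deck against the lip, z square to the deck.
- box_a: the same kind of box, loose, next to the end wall on the rack, starting 1 to 6 mm short of the wall; axes as for box_c.
- rack: fixed aluminium rack, 135 (x) x 262 (y) x 184 (z) mm. Origin: on the desk under its middle; x level to the rear (away from the robot, a little turned), y along the row, z up. The deck slopes at 35 degrees, low at the front (-x); a lip 5 mm high, 4 mm thick runs along the low edge, a yellow end wall 20 mm high closes the +y end; the -y end, at y = -137 mm, is open.
- corner (a point): the corner of the deck where lip and end wall meet inside: at (-30, 120, 50) mm in the rack's frame. Its frame is turned with the deck: x up the slope, y along the row into the end wall, z square out of the deck. A box home against the lip has its origin at x = 23 mm, z = 0 and its axes along these; in a closed row boxes a, b, c are at y = -29, -87, -145 mm.
- vial_amber: bystander: standing glass vial with blue cap, 22 mm across, 53 mm high; origin under its centre
- vial_black: bystander: standing glass vial with black cap, 22 mm across, 53 mm high; origin under its centre
- dish: bystander: clear round dish, 60 mm across, 13 mm high; origin under its centre
- bottle: bystander: white wash bottle with red spout, 62 x 92 x 182 mm; origin under its centre
- hood (a point): middle of the front edge of the rack's clear dust hood, 179 mm above the desk, 3 mm behind the rack's origin in x; the hood runs from here back to the back board (front face 56 mm behind the rack's origin) over the whole width. A hand coming straight down on the boxes strikes it; one tilted about 35 degrees, to point square into the deck, passes in front of it.
There are look-alikes about, which are no part of the job. Leave any pink or turquoise look-alike of the box_a alone.

How it is judged:
By the outcome, as a careful person would: the job done as asked, in the order asked, and still so for the second after the job is handed in, with the robot touching nothing.
It also fails if it takes over 48 s, if anything falls off the work surface, if the arm or the gripper's body presses on something with over 40 N, if the wrist force passes 120 N, or if a joint passes its speed limit or range.

## Working session

There is one attempt and no reset: what is moved stays moved. The work goes in short steps, Python scripts to look and compute and a tool call to move; the robot and the scene stay as the last step left them, time stands still between calls to the robot, and variables do not carry over. Pictures are saved under pics/ and viewed, at most 10 in all, crops included, and the job is handed in when it is done.

Besides the shell and the picture viewer there is one more tool, called after "Call:" by a JSON object that holds its "method" and its "body", one argument or row to a line. carry_out: Moves the arm, as the interface text tells. Its arguments: {"type":"object","properties":{"increments":{"type":"array","items":{"type":"number"}},"grip":{"type":"number"},"newtons":{"type":"number"}},"required":["increments"]}

```bash
ls; mkdir -p pics
python3 - <<'E'
from cell import readout, vision, arm
import cv2,numpy as np
s=readout.observe();print(s['position'],s['ee_rot'],s['clock'],arm.tcp_to_grasp)
for n in ('scene','top'):
    im=vision.get_image(n);cv2.imwrite(f'pics/{n}0.png',im[:,:,::-1]);c=vision.calibration(n);print(n,c)
E
```

```text
pics
[0.16711879 0.60171519 0.20584391] [-4.24213138e-01 -3.11275072e+00  2.39905900e-03] 0.0 -0.0188
scene {'fov_y': 48.91057861429477, 'cx': 277.0724983760755, 'cy': 209.58633789466785, 'pose': array([[ 0.55315662,  0.49891375, -0.66716027, -0.25627028],
       [-0.83291327,  0.34709957, -0.43101899, -0.63313098],
       [ 0.01652974,  0.79410765,  0.60755231,  0.82474301],
       [ 0.        ,  0.        ,  0.        ,  1.        ]])}
top {'fov_y': 51.87962556052163, 'cx': 279.77736496661373, 'cy': 206.0209041276921, 'pose': array([[ 0.01255043,  0.99438587, -0.10506777,  0.40065777],
       [-0.99966019,  0.01487858,  0.02140408, -0.13272673],
       [ 0.02284717,  0.10476344,  0.99423469,  1.14305671],
       [ 0.        ,  0.        ,  0.        ,  1.        ]])}
```

View pics/scene0.png

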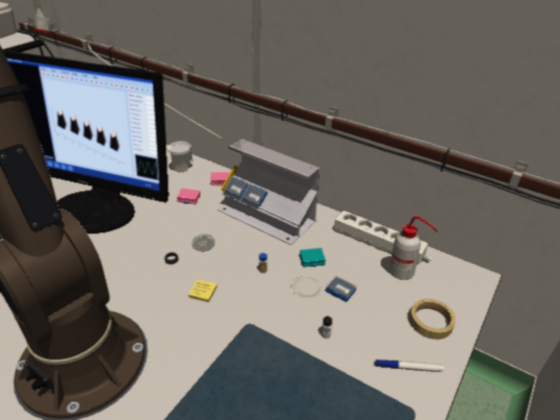

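View pics/top0.png

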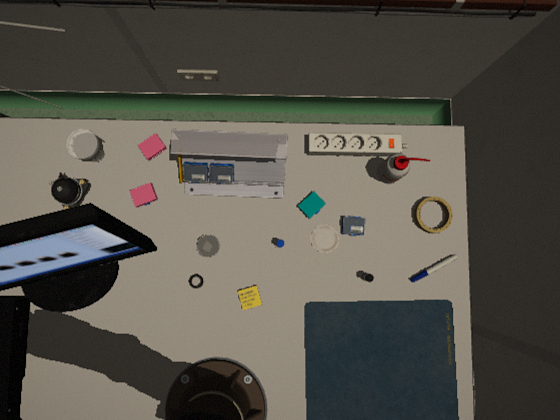

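The loose box is at about (353,226) in top and (341,289) in scene, with the dish just to its left. The rack is at (185..285,130..198), with its yellow wall on the left. I'll enlarge these areas.

```bash
cat > h.py <<'E'
import numpy as np, cv2
from scipy.spatial.transform import Rotation as R
from cell import readout, vision, arm
def K(c): 
    f=210/np.tan(np.radians(c['fov_y']/2)); return f,c['cx'],c['cy']
def ray(c,u,v):
    f,cx,cy=K(c); d=np.array([(u-cx)/f,-(v-cy)/f,-1]); return c['pose'][:3,3],c['pose'][:3,:3]@d
def onz(c,u,v,z):
    o,d=ray(c,u,v); return o+d*(z-o[2])/d[2]
def proj(c,P):
    f,cx,cy=K(c); P=np.atleast_2d(P); q=(P-c['pose'][:3,3])@c['pose'][:3,:3]
    return np.c_[cx-f*q[:,0]/q[:,2], cy+f*q[:,1]/q[:,2]]
E
python3 - <<'E'
from h import *
t=cv2.imread('pics/top0.png');s=cv2.imread('pics/scene0.png')
a=cv2.resize(t[120:210,165:295],(780,540)[:2],interpolation=cv2.INTER_CUBIC)
cv2.imwrite('pics/rack.png',a)
b=cv2.resize(t[200:260,300:375],(400,320),interpolation=cv2.INTER_CUBIC)
d=cv2.resize(s[265:310,315:371],(398,320),interpolation=cv2.INTER_CUBIC)
cv2.imwrite('pics/box.png',np.hstack([b,d]))
c=vision.calibration('top');print(c.keys())
for n,u,v,z in [('box',353,226,.02),('dish',324,238,.013),('vblue',278,242,.053),('vblk',368,278,.053),('yellowlow',182,183,.05),('lipL',190,188,.05),('footL',186,195,0),('footR',284,198,0)]: print(n,onz(c,u,v,z).round(3))
E
```

```text
dict_keys(['fov_y', 'cx', 'cy', 'pose'])
box [ 0.47  -0.349  0.02 ]
dish [ 0.438 -0.274  0.013]
vblue [ 0.425 -0.153  0.053]
vblk [ 0.338 -0.38   0.053]
yellowlow [0.571 0.094 0.05 ]
lipL [0.559 0.073 0.05 ]
footL [0.547 0.092 0.   ]
footR [ 0.543 -0.168  0.   ]
```

View pics/rack.png

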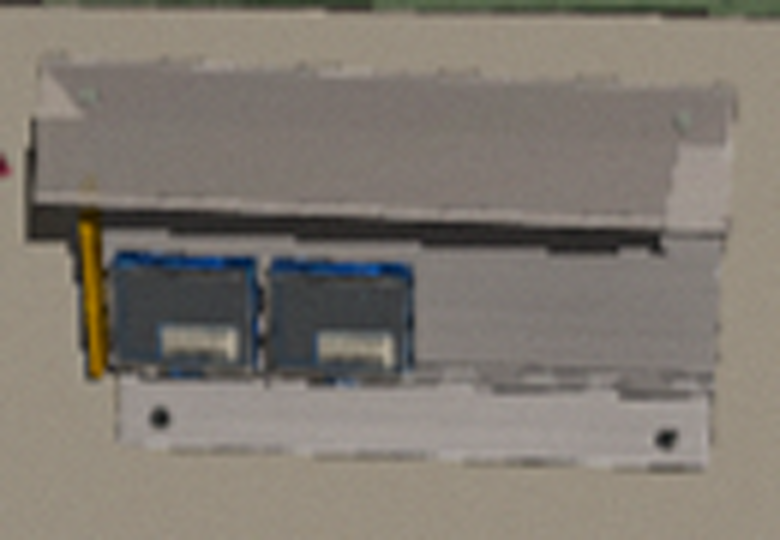

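View pics/box.png

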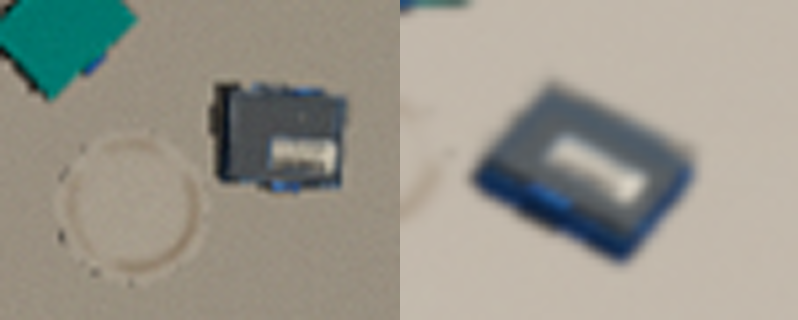

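Run:
```python
from h import *
t=vision.calibration('top');s=vision.calibration('scene')
def tri(a,b):
    o1,d1=ray(t,*a);o2,d2=ray(s,*b)
    k=np.linalg.lstsq(np.c_[d1,-d2],o2-o1,rcond=None)[0];p=o1+k[0]*d1;q=o2+k[1]*d2
    return ((p+q)/2).round(3),np.linalg.norm(p-q).round(4)
print('mon top',tri((90,205),(163,72)),'bot',tri((157,245),(165,200)))
print('stand',onz(t,25,295,0).round(3),onz(t,118,295,0).round(3),onz(t,70,340,0).round(3))
print('bottle top',tri((402,162),(410,230)))
print('hood', tri((165+38/6,120+207/6),(229,150)),tri((165+730/6,120+228/6),(316,177)))
P=lambda u,v,z:onz(t,300+u*75/400,200+v*60/320,z)*1000
for q in [(230,88),(347,97),(343,187),(222,184)]: print(P(*q,.02).round(0))
print(onz(t,184.2,193.3,0),onz(t,283,197.8,0))
s=readout.observe();print(R.from_rotvec(s['ee_rot']).as_matrix().round(3))
c=vision.calibration('wrist')['pose'];print((np.linalg.inv(np.r_[np.c_[R.from_rotvec(s['ee_rot']).as_matrix(),s['position']],[[0,0,0,1]]])@c).round(3))
```

```text
mon top (array([0.475, 0.167, 0.421]), np.float64(0.0036)) bot (array([0.409, 0.142, 0.099]), np.float64(0.0118))
stand [0.282 0.495 0.   ] [0.284 0.258 0.   ] [0.17  0.374 0.   ]
bottle top (array([ 0.617, -0.444,  0.134]), np.float64(0.0037))
hood (array([0.618, 0.096, 0.167]), np.float64(0.0008)) (array([ 0.617, -0.175,  0.179]), np.float64(0.0164))
[ 494. -323.   20.]
[ 491. -381.   20.]
[ 446. -379.   20.]
[ 447. -319.   20.]
[0.55164528 0.09715627 0.        ] [ 0.54364168 -0.16565986  0.        ]
[[-0.964  0.268 -0.   ]
 [ 0.268  0.964 -0.001]
 [-0.    -0.001 -1.   ]]
[[-0.001  0.962  0.273  0.073]
 [ 1.     0.001  0.002 -0.001]
 [ 0.001  0.273 -0.962 -0.177]
 [ 0.     0.     0.     1.   ]]
```

The monitor is in the way (its right edge runs from about (0.41,0.14) to (0.475,0.17) and its top is at about z 0.42), so I'll go up, retract and swing over it.

Call:
{"method": "carry_out", "body": {
  "increments": [0,0,60,0,0,0,0,0,60,0,0,0,0,0,60,0,0,0,-12,-45,50,0,0,0,-12,-45,50,0,0,0,-12,-45,50,0,0,0],
  "grip": 0.2,
  "newtons": 20
}}

```text
clock: 0.85
position: [0.1339, 0.4772, 0.5249]
ee_rot: [-0.424, -3.113, 0.001]
force: [-0.6, 0.4, 0.0]
width: 0.799
gripper_force: 0.0
```

Call:
{"method": "carry_out", "body": {
  "increments": [54,-19,0,0,0,0.016,51,-25,0,0,0,0.016,48,-31,0,0,0,0.016,43,-37,0,0,0,0.016,39,-42,0,0,0,0.016,33,-46,0,0,0,0.016,27,-50,0,0,0,0.016,21,-53,0,0,0,0.016,14,-55,0,0,0,0.016,7,-57,0,0,0,0.016,0,-57,0,0,0,0.016,-6,-57,0,0,0,0.016,-13,-55,0,0,0,0.016,-20,-53,0,0,0,0.016,-26,-51,0,0,0,0.012,13,-26,-50,0,0,0,13,-26,-50,0,0,0,13,-26,-50,0,0,0,13,-26,-50,0,0,0,13,-26,-50,0,0,0]
}}

```text
clock: 3.35
position: [0.4716, -0.3397, 0.2719]
ee_rot: [-0.054, -3.141, -0.001]
force: [0.3, 1.1, 0.8]
width: 0.8
gripper_force: 0.0
```

Call:
{"method": "carry_out", "body": {
  "increments": [0,0,-50,0,0,0,0,0,-40,0,0,0,0,0,0,0,0,0,0,0,0,0,0,0,0,0,0,0,0,0]
}}

```text
clock: 3.98
position: [0.4722, -0.34, 0.1858]
ee_rot: [0.054, 3.138, -0.002]
force: [-0.1, 0.2, -0.8]
width: 0.799
gripper_force: 0.0
```

Run:
```python
from h import *
s=readout.observe();print(s['position'],s['ee_rot'],s['clock'],s['force'],s['joints'])
c=vision.calibration('wrist');im=vision.get_image('wrist');cv2.imwrite('pics/w1.png',im[:,:,::-1]);np.save('w1.npy',c['pose']);print(K(c))
```

```text
[ 0.47224382 -0.33998438  0.1858116 ] [ 5.44128489e-02  3.13830617e+00 -2.03986918e-03] 3.975 [-0.100591    0.16561297 -0.81694253] [ 0.00522149  0.44815288  0.75553224  1.75510875 -0.34590755  1.07274717
  2.41479703]
(np.float64(320.183018125966), 277.7745704721287, 208.78151338173643)
```

View pics/w1.png

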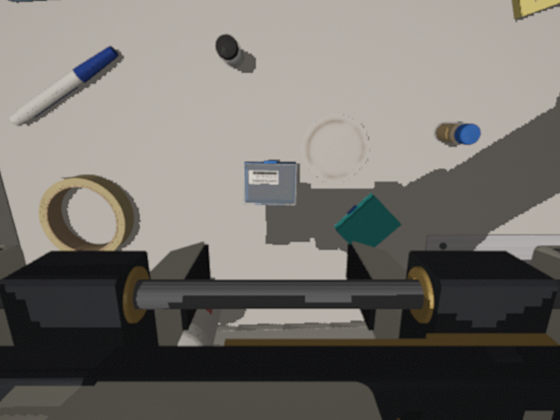

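The box lies at (271,184), its catch at (271,161) facing the robot (-x). The dish is at (337,147).

Run:
```python
from h import *
c=vision.calibration('wrist');c['pose']=np.load('w1.npy')
im=cv2.imread('pics/w1.png').astype(int)
m=((im[:,:,0]-im[:,:,2])>8).astype(np.uint8);m[:150]=0;m[212:]=0;m[:,:235]=0;m[:,306:]=0
m=cv2.morphologyEx(m,cv2.MORPH_CLOSE,np.ones((9,9)));m=cv2.morphologyEx(m,cv2.MORPH_OPEN,np.ones((15,15)))
k=max(cv2.findContours(m,0,1)[0],key=cv2.contourArea);r=cv2.minAreaRect(k);print(r)
for p in cv2.boxPoints(r): print(p,onz(c,*p,.02).round(4))
for u,v,z,n in [(337,147,.013,'dish'),(337,180,.013,'dish near edge'),(304,147,.013,'dishleft')]: print(n,onz(c,u,v,z).round(4))
big=cv2.resize(im[150:215,232:312].astype(np.uint8),(640,520),interpolation=cv2.INTER_CUBIC);cv2.imwrite('pics/b1.png',big)
```

```text
((252.5, 193.0), (16.0, 15.0), 90.0)
[245. 185.] [ 0.4684 -0.3774  0.02  ]
[260. 185.] [ 0.469 -0.361  0.02 ]
[260. 201.] [ 0.487  -0.3619  0.02  ]
[245. 201.] [ 0.4864 -0.3785  0.02  ]
dish [ 0.4317 -0.2765  0.013 ]
dish near edge [ 0.4678 -0.2759  0.013 ]
dishleft [ 0.4304 -0.312   0.013 ]
```

View pics/b1.png

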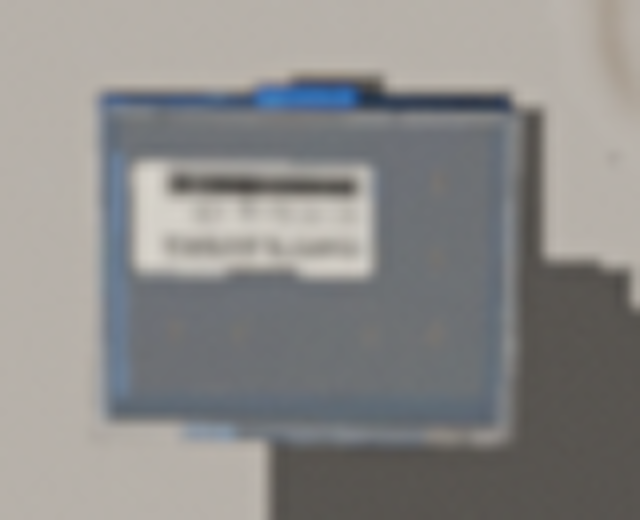

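Run:
```python
from h import *
c=vision.calibration('wrist');c['pose']=np.load('w1.npy')
f=lambda u,v,z=.02: onz(c,232+u/8,150+v/8,z).round(4)
for p in [(102,108),(514,111),(507,434),(103,428),(308,270)]: print(p,f(*p))
```

```text
(102, 108) [ 0.445  -0.3761  0.02  ]
(514, 111) [ 0.4473 -0.321   0.02  ]
(507, 434) [ 0.4921 -0.3229  0.02  ]
(103, 428) [ 0.4892 -0.3788  0.02  ]
(308, 270) [ 0.468  -0.3495  0.02  ]
```

Call:
{"method": "carry_out", "body": {
  "increments": [0,-10,-50,0,0,-0.008,0,0,-50,0,0,0,0,0,-40,0,0,0,0,0,-22,0,0,0,0,0,-14,0,0,0,0,0,-7,0,0,0,0,0,0,0,0,0,0,0,0,0,0,0]
}}

```text
clock: 5.03
position: [0.4718, -0.3497, 0.0018]
ee_rot: [0.067, 3.14, -0.001]
force: [-0.7, -0.3, 0.1]
width: 0.798
gripper_force: 0.0
```

Call:
{"method": "carry_out", "body": {
  "increments": [0,0,0,0,0,0,0,0,0,0,0,0,0,0,0,0,0,0,0,0,0,0,0,0],
  "grip": 0.6,
  "newtons": 20
}}

```text
clock: 5.52
position: [0.4713, -0.3492, 0.0009]
ee_rot: [0.067, 3.141, 0.0]
force: [-0.7, 0.2, -0.0]
width: 0.432
gripper_force: 0.0
```

Run:
```python
from h import *
s=readout.observe();print(s['width'],s['gripper_force'])
a=vision.get_image('wrist');b=vision.get_image('top')
b=cv2.resize(b[195:265,300:380],(480,420),interpolation=cv2.INTER_CUBIC)
cv2.imwrite('pics/w2.png',cv2.resize(np.hstack([a,b]),(800,323))[:,:,::-1])
```

```text
0.43248936486917455 0.0
```

View pics/w2.png

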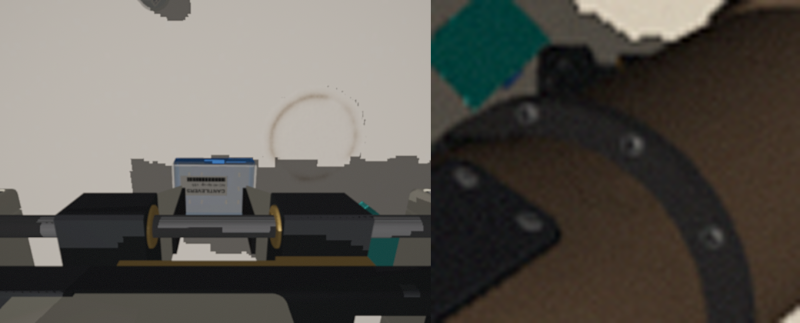

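Call:
{"method": "carry_out", "body": {
  "increments": [0,0,0,0,0,0,0,0,0,0,0,0,0,0,0,0,0,0],
  "grip": 0.8,
  "newtons": 20
}}

```text
clock: 6.0
position: [0.4713, -0.3493, 0.0009]
ee_rot: [0.067, 3.141, 0.0]
force: [-0.2, -1.3, 0.5]
width: 0.207
gripper_force: 0.1
```

Run:
```python
from h import *
s=readout.observe();print(s['width'],s['gripper_force'],s['joint_efforts'])
c=vision.calibration('wrist');a=vision.get_image('wrist')
cv2.imwrite('pics/w3.png',a[:,:,::-1])
k=560/431
for u,v in [(175,160),(258,160)]: print(onz(c,u*k,v*k,.02))
T=R.from_rotvec(s['ee_rot']).as_matrix()
print('tcp px',proj(c,s['position']),proj(c,s['position']+T@[0,0,-.0188]))
```

```text
0.20656479970299776 0.1239098886173906 [-7.00565334e-02 -6.61458778e+01  1.22172967e+01 -1.94973689e+01
  5.09395741e-02  6.21853326e-02 -1.06039902e-04]
[ 0.44121884 -0.37513756  0.02      ]
[ 0.44363355 -0.31987899  0.02      ]
tcp px [[280.01899065 246.02206131]] [[280.20958858 259.44161751]]
```

View pics/w3.png

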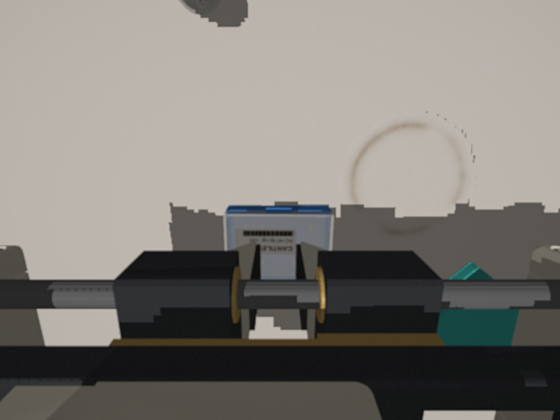

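Run:
```python
import cv2
im=cv2.imread('pics/w1.png',0)
for v in range(232,284,4): print(v,im[v,190:232:3], im[v,330:372:3])
```

```text
232 [177 176 177 177 177 177 177 177 177 177 178 177 178 177] [85 84 81 52 52 52 54 51 52 54 52 51 51 53]
236 [177 176 177 177 177 177 177 177 177 177 177 177 177 177] [85 85 85 84 59 53 53 53 51 52 52 52 53 52]
240 [177 177 177 179 174 177 177 177 177 177 176 176 177 177] [85 84 84 84 85 70 51 52 55 53 53 52 52 52]
244 [162 127  90  75  74 101 138 178 177 177 178 177 177 177] [85 85 84 84 85 86 45 42 78 79 77 73 58 52]
248 [ 77  78  77  78  44  11  90 178 177 177 177 177 177 177] [ 80  80  79 118  83  86  26  13  53  79  79  78  78  78]
252 [ 77  78  78  57  14  12  74 178 177 177 177 176 177 177] [178 178 179 179 178 158  18  14  14  67  78  78  77  80]
256 [ 78  77  71  11  14  15  53 179 177 177 177 177 176 177] [176 177 177 177 177 176  32  15  14  15  75  78  77  77]
260 [ 78  76  21  15  14  14  30 179 177 177 177 177 177 177] [177 177 177 177 177 175  21  15  14  13  29  76  77  78]
264 [ 76  31  13  14  14  12  17 179 177 177 177 176 177 176] [177 177 177 177 177 176  10  16  12  13  14  51  78  77]
268 [ 48  16  13  12  11  15   9 173 177 177 177 177 177 177] [177 177 176 177 177 164   9  15  15  13  14  13  63  78]
272 [ 14  15  16  14  14  15  10 164 177 177 177 176 176 177] [178 177 177 176 177 149  10  14  12  12  11  13  13  70]
276 [ 16  15  13  14  15  13   9 159 174 178 177 178 177 178] [178 177 178 177 178 140  10  14  15  14  13  13   9  23]
280 [36 38 36 36 35 37 36 36 39 58 59 60 58 59] [59 59 60 59 59 59 35 36 38 36 36 36 36 37]
```

Call:
{"method": "carry_out", "body": {
  "increments": [0,0,0,0,0,0,0,0,0,0,0,0,0,0,0,0,0,0,0,0,0,0,0,0,0,0,0,0,0,0],
  "grip": 0.2
}}

```text
clock: 6.68
position: [0.4713, -0.3493, 0.0008]
ee_rot: [-0.067, -3.141, 0.0]
force: [0.7, 0.5, 0.0]
width: 0.696
gripper_force: 0.0
```

Measured in the picture, the finger ends sit about 18 mm behind the reported TCP, so the fingers closed just above the lid. I'll go lower in small steps and watch the force.

Call:
{"method": "carry_out", "body": {
  "increments": [0,0,-3,0,0,0,0,0,-3,0,0,0,0,0,0,0,0,0]
}}

```text
clock: 7.05
position: [0.471, -0.3491, -0.0055]
ee_rot: [-0.067, -3.14, -0.0]
force: [-0.8, 0.3, -0.3]
width: 0.799
gripper_force: 0.0
```

Call:
{"method": "carry_out", "body": {
  "increments": [0,0,-3,0,0,0,0,0,-3,0,0,0,0,0,0,0,0,0]
}}

```text
clock: 7.42
position: [0.4711, -0.3491, -0.0115]
ee_rot: [-0.067, -3.14, -0.0]
force: [-0.2, -0.3, 0.4]
width: 0.803
gripper_force: 0.0
```

Call:
{"method": "carry_out", "body": {
  "increments": [0,0,-2,0,0,0,0,0,0,0,0,0]
}}

```text
clock: 7.68
position: [0.4712, -0.3492, -0.0133]
ee_rot: [-0.067, -3.141, -0.0]
force: [-0.0, -0.1, -0.1]
width: 0.796
gripper_force: 0.0
```

Call:
{"method": "carry_out", "body": {
  "increments": [0,0,0,0,0,0,0,0,0,0,0,0,0,0,0,0,0,0,0,0,0,0,0,0],
  "grip": 0.6,
  "newtons": 20
}}

```text
clock: 8.18
position: [0.4713, -0.3492, -0.0131]
ee_rot: [0.067, 3.141, 0.0]
force: [0.5, -0.2, 0.8]
width: 0.635
gripper_force: 20.0
```

Gripped at 58.4 mm, so the box underside is at tool z = -13 mm. I'll lift it, tilt and hover before the rack, then refine the rack's pose from there.

```bash
cat >> h.py <<'E'
def deck(o,yaw):
    Z=R.from_euler('z',yaw); C=np.array([o[0],o[1],0])+Z.apply([-.03,.12,.05]); return C,(Z*R.from_euler('y',-35,degrees=True))
def go(o,yaw,b,box=np.array([.003,0,-.0132])):
    "increment taking the box origin to corner-frame b (m)"
    C,D=deck(o,yaw); Rt=D*R.from_matrix(np.diag([-1,1,-1.])); p=C+D.apply(b)-Rt.apply(box)
    s=readout.observe(); q=R.from_rotvec(s['ee_rot'])
    print('tcp',p.round(4),'d mm',((p-s['position'])*1000).round(1),'turn',(Rt*q.inv()).as_rotvec().round(3),'t',s['clock'])
E
python3 -c "
from h import *
go((.613,-.028),-.0304,(.023,-.190,.07))"
```

```text
tcp [ 0.5696 -0.0967  0.1114] d mm [ 98.3 252.5 124.5] turn [-0.022 -0.61   0.012] t 8.175
```

Call:
{"method": "carry_out", "body": {
  "increments": [0,0,30,0,0,0,0,0,50,0,0,0,0,0,50,0,0,0,0,0,50,0,0,0]
}}

```text
clock: 8.68
position: [0.471, -0.349, 0.1683]
ee_rot: [-0.068, -3.141, -0.0]
force: [0.5, -0.4, -0.1]
width: 0.639
gripper_force: 20.0
```

Call:
{"method": "carry_out", "body": {
  "increments": [10,42,-3,-0.004,-0.102,0.002,10,42,-3,-0.004,-0.102,0.002,10,42,-3,-0.004,-0.102,0.002,10,42,-3,-0.004,-0.102,0.002,10,42,-3,-0.004,-0.102,0.002,10,42,-3,-0.002,-0.1,0.002,0,0,0,0,0,0,0,0,0,0,0,0,0,0,0,0,0,0]
}}

```text
clock: 9.8
position: [0.5333, -0.114, 0.1484]
ee_rot: [0.071, 2.615, -0.009]
force: [0.6, -0.9, -0.1]
width: 0.635
gripper_force: 20.0
```

Run:
```python
from h import *
go((.613,-.028),-.0304,(.023,-.190,.05))
s=readout.observe();print(s['joints'].round(2),s['width'])
c=vision.calibration('wrist');im=vision.get_image('wrist');cv2.imwrite('pics/w4.png',im[:,:,::-1]);np.save('w4.npy',c['pose'])
C,D=deck((.613,-.028),-.0304)
print(proj(c,C+D.apply([[0,0,0],[0,-.257,0],[0,0,.02],[.047,-.062,.02],[0,-.062,.02]])).round(0))
```

```text
tcp [ 0.5811 -0.0971  0.0951] d mm [ 47.7  16.9 -53.4] turn [-0.011 -0.085  0.022] t 9.8
[-0.38  0.16  0.62  2.36 -0.93  0.22  2.59] 0.6349596601611214
[[510. 187.]
 [227. 193.]
 [526. 190.]
 [448. 245.]
 [452. 191.]]
```

View pics/w4.png

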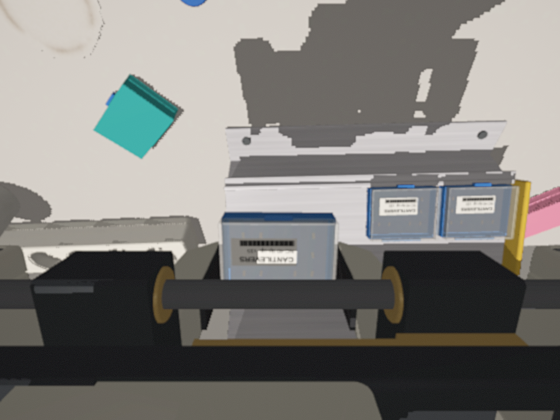

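Run:
```python
from h import *
from scipy.optimize import least_squares
c=vision.calibration('wrist');c['pose']=np.load('w4.npy')
g=cv2.imread('pics/w4.png',0)
P=np.array([[513,184],[446,186],[443,237],[511,237],[437,187],[371,188],[367,238],[436,239]],np.float32)
S=cv2.cornerSubPix(g,P.reshape(-1,1,2).copy(),(4,4),(-1,-1),(3,50,.01)).reshape(-1,2)
print(S.round(1).tolist())
def mod(p):
    C,D=deck(p[:2],p[2]);ya=-p[3];yb=ya-.058-p[4]
    L=[[0,0],[0,-.058],[.047,-.058],[.047,0]]
    q=[[x,y+ya,.02] for x,y in L]+[[x,y+yb,.02] for x,y in L]
    return proj(c,C+D.apply(q))
for pts in (P,S):
  r=least_squares(lambda p:np.r_[(mod(p)-pts).ravel(),(p[3]-.0035)*600],[.613,-.028,-.03,.004,.005],loss='soft_l1',x_scale=[.01,.01,.1,.01,.01])
  print(r.x.round(4),(mod(r.x)-pts).round(1).tolist())
  C,D=deck(r.x[:2],r.x[2]);print(proj(c,C+D.apply([[-.002,-.257,.005],[-.002,0,.005],[0,0,.02],[.047,0,.02]])).round(0).tolist())
  go(r.x[:2],r.x[2],(.023,-.190,.05))
```

```text
[[512.2999877929688, 185.10000610351562], [443.1000061035156, 184.39999389648438], [443.0, 237.0], [512.5, 238.5], [436.6000061035156, 186.1999969482422], [370.5, 186.10000610351562], [367.0, 238.0], [436.0, 239.0]]
[ 0.6061 -0.0359 -0.0199  0.0035  0.0058] [[3.7, -0.7], [-0.0, -0.7], [-0.8, 2.7], [-0.4, 1.0], [1.9, -1.5], [-2.1, -0.5], [0.6, 3.6], [-0.6, 0.9]]
[[215.0, 187.0], [509.0, 179.0], [521.0, 183.0], [515.0, 238.0]]
tcp [ 0.5749 -0.1053  0.0951] d mm [ 41.7   8.8 -53.3] turn [-0.01  -0.085  0.032] t 9.85
[ 0.6045 -0.0375 -0.036   0.0035  0.0046] [[3.0, -1.6], [1.9, 0.3], [-2.5, 2.3], [-3.9, -0.3], [2.9, -1.4], [-1.0, -0.1], [0.4, 2.4], [-0.8, 0.4]]
[[213.0, 184.0], [507.0, 179.0], [520.0, 183.0], [513.0, 238.0]]
tcp [ 0.5722 -0.1064  0.0951] d mm [ 38.9   7.6 -53.3] turn [-0.011 -0.085  0.016] t 9.85
```

```bash
cat > fit.py <<'E'
from h import *
from scipy.optimize import least_squares
c=vision.calibration('wrist');c['pose']=np.load('w4.npy');t=vision.calibration('top')
W=np.array([[512.5,185],[445,185.5],[443,237.5],[511.5,238],[436.8,186.5],[370.5,187],[367,238.5],[436,239]])
T=np.array([[117,368],[251,370],[255,267],[115,264],[272,370],[406,374],[412,277],[270,272]])/6+[165,120]
def q(p):
    ya=-p[3];yb=ya-.058-p[4];L=[[0,0],[0,-.058],[.047,-.058],[.047,0]]
    C,D=deck(p[:2],p[2]);return C+D.apply([[x,y+ya,.02] for x,y in L]+[[x,y+yb,.02] for x,y in L]),C,D
def res(p):
    A,C,D=q(p); e=[C+D.apply([[-.002,-.257,.005]])]
    F=R.from_euler('z',p[2]).apply([[-.067,.125,0],[-.067,-.137,0]])+[p[0],p[1],0]
    w1=proj(c,A+p[5:8])-W; t1=proj(t,A+p[8:11])-T
    w2=proj(c,e[0]+p[5:8])-[227,181]; wf=proj(c,F+p[5:8])[:,0]-[505,227]; tf=proj(t,F+p[8:11])[:,0]-[184.2,283]
    return np.r_[w1.ravel()/1.5,t1.ravel()/.5,w2.ravel()/2,wf/2,tf/.7,p[5:11]/.002,(p[3]-.0035)/.0015]
r=least_squares(res,np.r_[.61,-.03,-.03,.004,.005,np.zeros(6)],loss='soft_l1',x_scale=[.01]*11)
if __name__=='__main__':
    print(r.x.round(4));v=r.fun
    print((v[:16]*1.5).round(1),(v[16:32]/2).round(2),v[32:].round(1))
    go(r.x[:2],r.x[2],(.023,-.190,.05))
E
python3 fit.py
```

```text
[ 6.116e-01 -2.970e-02 -3.530e-02  6.700e-03  7.000e-03 -6.000e-04
  7.000e-04 -5.600e-03  6.000e-04 -7.000e-04 -3.000e-04]
[ 2.1 -0.6  1.4  0.1 -0.9  1.1 -3.4 -0.5  1.5 -0.7 -0.1 -0.   1.4  1.2
 -1.8 -0.3] [ 0.01 -0.57  0.81  0.27 -0.41  0.24 -0.69 -0.48  0.07  0.41  0.82  0.92
 -0.17 -0.06 -0.08 -0.45] [-1.   2.1 -0.3 -0.3  0.2 -0.4 -0.3  0.4 -2.8  0.3 -0.4 -0.1  2.1]
tcp [ 0.5793 -0.0986  0.0951] d mm [ 46.   15.4 -53.3] turn [-0.011 -0.085  0.017] t 9.85
```

Call:
{"method": "carry_out", "body": {
  "increments": [12,4,-8,-0.003,-0.022,0.004,12,4,-12,-0.003,-0.022,0.004,12,4,-12,-0.003,-0.022,0.004,10,3,-12,-0.002,-0.02,0.004,5,0,-5,0,0,0,0,0,0,0,0,0,0,0,0,0,0,0]
}}

```text
clock: 10.72
position: [0.5899, -0.0994, 0.1304]
ee_rot: [0.044, 2.582, -0.002]
force: [-0.5, 0.5, -0.2]
width: 0.631
gripper_force: 20.0
```

Run:
```python
from fit import *
print(readout.observe()['joints'].round(2))
go(r.x[:2],r.x[2],(.029,-.190,.01))
```

```text
[-0.06  0.26  0.2   2.28 -1.12  0.12  2.74]
tcp [ 0.6071 -0.0996  0.0657] d mm [ 17.2  -0.2 -64.7] turn [-0.01  -0.052 -0.004] t 10.725
```

Joints 6 and 7 have reached their limits. I'll ease the tilt to about 25 degrees, which still clears the hood, before going down.

Call:
{"method": "carry_out", "body": {
  "increments": [0,0,0,0,0.06,0,0,0,0,0,0.06,0,4,0,-10,0,0,0,4,0,-10,0,0,0,0,0,0,0,0,0]
}}

```text
clock: 11.35
position: [0.5988, -0.0985, 0.1093]
ee_rot: [0.044, 2.686, 0.001]
force: [0.2, -0.0, -0.4]
width: 0.635
gripper_force: 20.0
```

Run:
```python
from fit import *
print(readout.observe()['joints'].round(3))
go(r.x[:2],r.x[2],(.029,-.190,.01))
```

```text
[-0.309  0.346  0.517  2.202 -0.917  0.284  2.526]
tcp [ 0.6071 -0.0996  0.0657] d mm [  8.3  -1.1 -43.5] turn [-0.013 -0.156 -0.005] t 11.35
```

```bash
cat >> fit.py <<'E'
def where(pts=([-.023,0,0],[.024,0,0])):
    "box points in the corner frame, mm; and corner axes in world"
    s=readout.observe();q=R.from_rotvec(s['ee_rot']);C,D=deck(r.x[:2],r.x[2])
    B=q*R.from_matrix(np.diag([-1,1,-1.])); o=s['position']+q.apply([.003,0,-.0132])
    print('t',s['clock'],'pts',[(D.inv().apply(o+B.apply(p)-C)*1000).round(1).tolist() for p in pts],'j',s['joints'].round(2),'F deck',D.inv().apply(s['force']).round(1))
    return D
E
python3 -c "
from fit import *
D=where();print(D.as_matrix().round(3))"
```

```text
t 11.35 pts [[26.5, -189.3, 54.3], [72.9, -189.3, 47.0]] j [-0.31  0.35  0.52  2.2  -0.92  0.28  2.53] F deck [-0.1  0.  -0.5]
[[ 0.819  0.035 -0.573]
 [-0.029  0.999  0.02 ]
 [ 0.574  0.     0.819]]
```

Call:
{"method": "carry_out", "body": {
  "increments": [2,0,-12,0,0,0,2,0,-12,0,0,0,2,0,-10,0,0,0,1,0,-6,0,0,0,0,0,0,0,0,0]
}}

```text
clock: 11.98
position: [0.606, -0.0992, 0.0699]
ee_rot: [0.045, 2.685, 0.001]
force: [0.1, 0.4, -0.8]
width: 0.634
gripper_force: 20.0
```

```bash
python3 -c "
from fit import *
where()"
```

```text
t 11.975 pts [[9.8, -189.7, 17.9], [56.3, -189.7, 10.7]] j [-0.11  0.41  0.27  2.21 -1.08  0.17  2.68] F deck [-0.3  0.4 -0.7]
```

Call:
{"method": "carry_out", "body": {
  "increments": [0,0,-3,0,0,0,0,0,-3,0,0,0,0,0,0,0,0,0]
}}

```text
clock: 12.35
position: [0.6062, -0.0987, 0.0636]
ee_rot: [0.044, 2.686, 0.001]
force: [1.0, -0.1, -0.5]
width: 0.632
gripper_force: 20.0
```

Call:
{"method": "carry_out", "body": {
  "increments": [0,0,-2,0,0,0,0,0,-1,0,0,0,0,0,0,0,0,0]
}}

```text
clock: 12.72
position: [0.6063, -0.0988, 0.0607]
ee_rot: [0.044, 2.685, 0.001]
force: [-0.1, 1.5, 0.4]
width: 0.637
gripper_force: 20.0
```

```bash
python3 -c "
from fit import *
where()"
```

```text
t 12.725 pts [[4.7, -189.3, 10.2], [51.2, -189.3, 3.0]] j [-0.05  0.42  0.19  2.21 -1.09  0.13  2.71] F deck [0.1 1.5 0.4]
```

Call:
{"method": "carry_out", "body": {
  "increments": [0,0,-1,0,0.02,0,1,0,-2,0,0.01,0,0,0,0,0,0,0]
}}

```text
clock: 13.1
position: [0.6069, -0.0989, 0.0576]
ee_rot: [0.044, 2.716, -0.001]
force: [-4.4, -0.3, 3.7]
width: 0.634
gripper_force: 20.0
```

Call:
{"method": "carry_out", "body": {
  "increments": [1,0,-2,0,0.01,0,0,0,0,0,0,0]
}}

```text
clock: 13.35
position: [0.6074, -0.0989, 0.0554]
ee_rot: [0.045, 2.727, -0.0]
force: [-6.7, -0.1, 4.5]
width: 0.637
gripper_force: 20.0
```

```bash
python3 -c "
from fit import *
where()"
```

```text
t 13.35 pts [[3.3, -189.4, 6.2], [49.4, -189.3, -3.0]] j [-0.17  0.45  0.34  2.18 -1.02  0.22  2.62] F deck [-2.9 -0.4  7.5]
```

Call:
{"method": "carry_out", "body": {
  "increments": [0,0,0,0,-0.04,0,0,0,0,0,-0.04,0,0,0,0,0,0,0]
}}

```text
clock: 13.72
position: [0.6138, -0.1015, 0.0679]
ee_rot: [0.047, 2.663, 0.003]
force: [0.7, -0.4, -0.2]
width: 0.633
gripper_force: 20.0
```

Call:
{"method": "carry_out", "body": {
  "increments": [0,0,0,0,0,0,0,0,0,0,0,0,0,0,0,0,0,0,0,0,0,0,0,0],
  "grip": 0.27
}}

```text
clock: 14.22
position: [0.6125, -0.0996, 0.0664]
ee_rot: [0.044, 2.666, 0.006]
force: [0.2, 0.6, -0.6]
width: 0.729
gripper_force: 0.0
```

Run:
```python
from fit import *
where()
c=vision.calibration('wrist');im=vision.get_image('wrist');cv2.imwrite('pics/w5.png',im[:,:,::-1]);np.save('w5.npy',c['pose'])
```

```text
t 14.225 pts [[12.8, -189.9, 10.8], [59.4, -189.9, 4.5]] j [-0.01  0.42  0.15  2.2  -1.12  0.12  2.74] F deck [-0.2  0.6 -0.6]
```

Call:
{"method": "carry_out", "body": {
  "increments": [-8,0,14,0,0.03,0,-8,0,14,0,0.03,0,-14,0,25,0,0,0,-14,0,25,0,0,0,0,-30,0,0,0,0,0,-30,0,0,0,0,0,0,0,0,0,0]
}}

```text
clock: 15.15
position: [0.5684, -0.1624, 0.145]
ee_rot: [0.05, 2.725, 0.002]
force: [0.0, 0.2, -0.9]
width: 0.732
gripper_force: 0.0
```

Run:
```python
from fit import *
where()
c=vision.calibration('wrist');im=vision.get_image('wrist');cv2.imwrite('pics/w6.png',im[:,:,::-1]);np.save('w6.npy',c['pose'])
C,D=deck(r.x[:2],r.x[2])
print(proj(c,C+D.apply([[0,-.165,.02],[0,-.223,.02],[.047,-.223,.02],[.047,-.165,.02]])).round(0).tolist())
```

```text
t 15.15 pts [[24.6, -254.1, 100.6], [70.7, -254.3, 91.5]] j [-0.31  0.29  0.7   2.16 -0.77  0.46  2.51] F deck [-0.5  0.2 -0.8]
[[393.0, 170.0], [319.0, 170.0], [318.0, 230.0], [392.0, 229.0]]
```

View pics/w6.png

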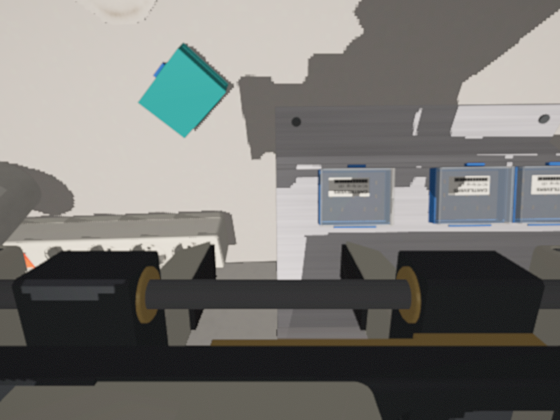

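Box c lies flat against the lip at (320–390,168–224), in line with b, with a gap of about 31 mm. I'll shut the fingers, go down beyond its far end and push the row.

Call:
{"method": "carry_out", "body": {
  "increments": [-6,0,0,0,0.035,0,-6,-4,0,0,0.035,0,0,0,0,0,0,0,0,0,0,0,0,0,0,0,0,0,0,0,0,0,0,0,0,0],
  "grip": 1.0,
  "newtons": 10
}}

```text
clock: 15.95
position: [0.5564, -0.1636, 0.1444]
ee_rot: [0.046, 2.796, 0.003]
force: [-0.4, 0.4, -1.3]
width: 0.124
gripper_force: 0.0
```

```bash
cat >> fit.py <<'E'
# tip corners (finger ends) relative to box origin frame used in where(): box frame = tool with x,z flipped
def tips():
    s=readout.observe();q=R.from_rotvec(s['ee_rot']);C,D=deck(r.x[:2],r.x[2])
    P=D.inv().apply(s['position']+q.apply([[.0095,.019,-.018],[-.0095,.019,-.018],[-.0095,-.019,-.018]])-C)*1000
    F=D.inv().apply(s['force'])
    print('t',s['clock'],P.round(1).tolist(),'j',s['joints'].round(2),'F',F.round(1),'w',s['width'])
E
python3 -c "
from fit import *
tips()"
```

```text
t 15.95 [[33.0, -236.9, 109.1], [51.4, -236.9, 104.1], [51.3, -274.9, 103.7]] j [-0.36  0.31  0.77  2.12 -0.67  0.55  2.42] F [-1.1  0.4 -0.9] w 0.12391537535065138
```

Call:
{"method": "carry_out", "body": {
  "increments": [6,0,-15,0,0,0,6,0,-15,0,0,0,6,0,-15,0,0,0,6,0,-15,0,0,0,5,-1,-13,0,0,0,4,0,-10,0,0,0,0,0,0,0,0,0]
}}

```text
clock: 16.82
position: [0.5892, -0.1647, 0.0609]
ee_rot: [0.047, 2.797, 0.003]
force: [0.1, 0.6, -0.6]
width: 0.006
gripper_force: 0.0
```

```bash
python3 -c "
from fit import *
tips()"
```

```text
t 16.825 [[12.0, -236.8, 21.8], [30.4, -236.8, 16.8], [30.3, -274.8, 16.5]] j [-0.17  0.48  0.54  2.12 -0.93  0.41  2.65] F [-0.2  0.6 -0.5] w 0.005582037630535727
```

Call:
{"method": "carry_out", "body": {
  "increments": [2,0,-5,0,0,0,2,0,-4,0,0,0,1,0,-3,0,0,0,0,0,0,0,0,0]
}}

```text
clock: 17.32
position: [0.5944, -0.1647, 0.0493]
ee_rot: [0.046, 2.796, 0.003]
force: [-0.0, 0.7, -0.3]
width: 0.003
gripper_force: 0.0
```

```bash
python3 -c "
from fit import *
tips()"
```

```text
t 17.325 [[9.7, -236.6, 9.3], [28.0, -236.6, 4.3], [28.0, -274.6, 4.0]] j [-0.13  0.5   0.49  2.12 -0.95  0.39  2.67] F [-0.2  0.7 -0.2] w 0.0030800420087919657
```

Call:
{"method": "carry_out", "body": {
  "increments": [0,5,0,0,0,0,0.2,5,0,0,0,0,0.2,5,0,0,0,0,0.2,5,0,0,0,0,0.2,5,0,0,0,0,0.2,5,0,0,0,0,0.2,5,0,0,0,0,0.2,5,0,0,0,0,0,0,0,0,0,0]
}}

```text
clock: 18.45
position: [0.5959, -0.124, 0.0494]
ee_rot: [0.045, 2.796, 0.004]
force: [-0.0, 0.6, -0.2]
width: 0.006
gripper_force: 0.0
```

Run:
```python
from fit import *
tips()
c=vision.calibration('wrist');im=vision.get_image('wrist');cv2.imwrite('pics/w7.png',im[:,:,::-1]);np.save('w7.npy',c['pose'])
C,D=deck(r.x[:2],r.x[2]);p=proj(c,C+D.apply([[.035,y,.02] for y in (-.2,-.14,-.087,-.029)]));print(p.round(0).tolist())
v=int(p[:,1].mean());print(v,' '.join(map(str,im[v,240:560:3].mean(1).astype(int))))
```

```text
t 18.45 [[9.8, -195.9, 9.4], [28.1, -195.9, 4.4], [28.1, -233.9, 4.1]] j [-0.23  0.49  0.51  2.14 -0.95  0.36  2.59] F [-0.2  0.6 -0.2] w 0.005805249447455471
[[310.0, 296.0], [430.0, 296.0], [535.0, 295.0], [649.0, 295.0]]
295 33 32 30 33 33 32 32 32 33 46 84 56 58 57 57 80 64 33 32 32 31 32 32 32 32 32 32 31 30 31 35 31 30 31 32 32 32 32 34 31 31 31 32 31 33 31 31 33 32 32 31 33 33 31 31 54 57 58 59 57 56 56 57 57 58 58 56 56 57 59 58 58 58 59 57 57 58 57 57 58 58 56 57 58 57 58 56 57 56 57 57 56 56 56 56 56 55 56 56 56 56 56 56 55 56 56 55
```

Call:
{"method": "carry_out", "body": {
  "increments": [0.2,4,0,0,0,0,0.2,4,0,0,0,0,0.1,4,0,0,0,0,0,0,0,0,0,0]
}}

```text
clock: 19.0
position: [0.5964, -0.1121, 0.0494]
ee_rot: [0.045, 2.796, 0.004]
force: [0.6, 0.1, 0.8]
width: 0.008
gripper_force: 0.0
```

Call:
{"method": "carry_out", "body": {
  "increments": [0,2,0,0,0,0,0.1,2,0,0,0,0,0,0,0,0,0,0]
}}

```text
clock: 19.38
position: [0.5964, -0.1086, 0.0494]
ee_rot: [0.046, 2.796, 0.003]
force: [-0.2, -0.6, -0.6]
width: 0.002
gripper_force: 0.1
```

```bash
python3 -c "
from fit import *
tips()"
```

```text
t 19.375 [[9.7, -180.5, 9.4], [28.1, -180.4, 4.4], [28.0, -218.4, 4.1]] j [-0.27  0.49  0.52  2.15 -0.95  0.35  2.56] F [-0.5 -0.6 -0.4] w 0.0022815001077887385
```

Call:
{"method": "carry_out", "body": {
  "increments": [0,2,0,0,0,0,0.1,2,0,0,0,0,0,0,0,0,0,0]
}}

```text
clock: 19.75
position: [0.5966, -0.1045, 0.0495]
ee_rot: [0.046, 2.796, 0.003]
force: [0.0, -0.5, -0.0]
width: 0.01
gripper_force: 0.1
```

Call:
{"method": "carry_out", "body": {
  "increments": [0,1.5,0,0,0,0,0.1,1.5,0,0,0,0,0,0,0,0,0,0]
}}

```text
clock: 20.12
position: [0.5967, -0.1015, 0.0495]
ee_rot: [0.046, 2.796, 0.003]
force: [0.7, -0.9, 1.3]
width: 0.001
gripper_force: 0.3
```

Call:
{"method": "carry_out", "body": {
  "increments": [0,1.5,0,0,0,0,0.1,1.5,0,0,0,0,0,0,0,0,0,0]
}}

```text
clock: 20.5
position: [0.5967, -0.0996, 0.0495]
ee_rot: [0.048, 2.796, 0.001]
force: [-1.4, -4.9, 0.4]
width: 0.004
gripper_force: 2.3
```

Call:
{"method": "carry_out", "body": {
  "increments": [0,1.5,0,0,0,0,0,0,0,0,0,0]
}}

```text
clock: 20.75
position: [0.5968, -0.0995, 0.0497]
ee_rot: [0.05, 2.795, -0.001]
force: [-0.7, -8.7, 0.4]
width: 0.003
gripper_force: 4.0
```

Run:
```python
from fit import *
tips()
c=vision.calibration('wrist');im=vision.get_image('wrist');cv2.imwrite('pics/w8.png',im[:,:,::-1]);np.save('w8.npy',c['pose'])
t=vision.get_image('top');cv2.imwrite('pics/t8.png',t[:,:,::-1])
C,D=deck(r.x[:2],r.x[2]);p=proj(c,C+D.apply([[.006,y,.02] for y in (-.174,-.116,-.058,0)]));print(p.round(0).tolist())
for v in range(int(p[1,1])-8,int(p[1,1])+60,6):print(v,' '.join(map(str,im[v,290:560:3].mean(1).astype(int))))
```

```text
t 20.75 [[9.9, -171.3, 9.6], [28.3, -171.3, 4.6], [28.2, -209.3, 4.4]] j [-0.3   0.48  0.53  2.16 -0.95  0.34  2.54] F [-0.1 -8.7  0.6] w 0.0028696329345923744
[[313.0, 238.0], [429.0, 237.0], [544.0, 237.0], [660.0, 237.0]]
229 114 114 114 115 114 116 70 160 144 147 147 147 147 147 147 146 147 146 146 144 145 147 146 145 146 145 145 145 143 144 143 143 143 143 143 144 143 142 142 142 133 131 135 133 144 155 160 141 141 141 141 142 140 142 141 141 140 141 141 140 140 140 140 141 140 139 139 140 139 139 140 139 139 139 139 139 129 130 130 131 130 135 136 156 151 143 139 138 139 138
235 114 115 115 114 116 116 70 159 145 148 147 147 147 147 147 147 147 147 146 146 145 146 146 145 145 144 145 145 143 143 144 142 143 143 144 143 142 142 143 141 133 132 134 133 142 154 156 141 142 141 141 142 141 141 141 140 141 141 142 140 141 139 140 139 139 139 139 139 138 138 138 137 139 140 139 138 129 130 129 132 130 134 136 156 151 142 139 140 138 139
241 116 116 115 116 116 116 73 158 145 148 147 145 142 142 97 52 45 44 63 46 24 45 56 30 41 62 30 40 42 28 44 53 134 144 143 146 143 143 143 142 133 
[... 2260 characters left out ...]
56 53 55 54 55 53 54 53 52 54 54 53 54 53 53 52 52 53 53 53 52 54 53 54 53 53 53 54 54 53 53 53 54 53 52 53 53 53 54 52 53 51 51 53 53 52 53 52 53 52 53
289 30 33 31 32 33 32 32 33 31 32 30 32 32 31 31 32 30 33 31 32 32 31 32 31 32 30 29 30 32 31 33 32 32 33 31 34 32 32 35 56 54 55 54 55 56 56 56 55 56 55 55 55 56 55 54 55 55 55 55 54 56 55 55 54 55 56 55 54 54 54 54 56 54 54 55 55 55 55 55 56 55 55 53 54 54 54 53 54 54 53
295 32 31 33 31 30 33 31 33 33 31 31 32 31 32 32 31 30 32 31 33 33 31 34 30 32 32 32 32 31 33 32 31 32 33 32 33 32 32 46 58 58 58 58 57 57 58 57 56 57 58 58 57 57 56 57 57 57 58 58 58 56 57 57 57 56 56 57 56 57 58 56 58 57 57 55 57 57 56 56 57 57 56 57 56 55 57 56 56 56 56
```

Contact at 8.7 N with box edges evenly spaced at 58 mm pitch, so the row is closed. I'll back off gently and check by numbers.

Call:
{"method": "carry_out", "body": {
  "increments": [0,-2,0,0,0,0,0,-4,0,0,0,0,-0.3,-8,0,0,0,0,-0.3,-10,0,0,0,0,-5,0,15,0,0,0,-10,0,20,0,0,0,-15,0,30,0,0,0,-15,20,30,0,0,0,0,20,0,0,0,0,0,20,0,0,0,0,0,0,0,0,0,0,0,0,0,0,0,0]
}}

```text
clock: 22.35
position: [0.5512, -0.0621, 0.1446]
ee_rot: [0.047, 2.796, 0.002]
force: [-0.7, -1.2, 0.6]
width: 0.005
gripper_force: 0.0
```

Run:
```python
from fit import *
tips()
c=vision.calibration('wrist');im=vision.get_image('wrist');cv2.imwrite('pics/w9.png',im[:,:,::-1])
C,D=deck(r.x[:2],r.x[2]);p=proj(c,C+D.apply([[x,y,.02] for x in (0,.047) for y in (-.174,-.116,-.058,0)]));print(p.round(0).tolist())
g=im.mean(2).astype(int)
for k in (.3,.6,.75):
    v=int(p[1,1]*(1-k)+p[5,1]*k); print(v,g[v,int(p[0,0])-12:int(p[3,0])+16:2].tolist())
for i in range(3):
    u=int((p[i,0]+p[i+1,0])/2+0.33*(p[i+1,0]-p[i,0])); print(u,int(p[0,1])-24,g[int(p[0,1])-24:int(p[4,1])+14:2,u].tolist())
```

```text
t 22.35 [[25.9, -135.7, 114.2], [44.3, -135.7, 109.2], [44.2, -173.7, 108.9]] j [-0.7   0.28  0.89  2.2  -0.57  0.48  2.14] F [-0.2 -1.3  0.8] w 0.0049050965236855475
[[255.0, 198.0], [325.0, 198.0], [395.0, 198.0], [465.0, 198.0], [255.0, 255.0], [325.0, 255.0], [395.0, 255.0], [465.0, 255.0]]
215 [208, 207, 207, 208, 208, 201, 175, 161, 142, 209, 239, 238, 239, 239, 234, 232, 237, 239, 236, 238, 237, 235, 236, 234, 235, 236, 233, 232, 236, 153, 146, 146, 145, 145, 145, 145, 145, 145, 137, 144, 159, 152, 141, 143, 160, 232, 236, 234, 234, 235, 232, 232, 234, 234, 231, 233, 233, 234, 233, 233, 233, 232, 230, 235, 195, 139, 142, 142, 142, 141, 141, 138, 130, 133, 134, 153, 148, 145, 139, 137, 204, 234, 231, 217, 221, 222, 216, 220, 217, 215, 214, 211, 220, 221, 215, 216, 218, 209, 210, 218, 143, 138, 139, 138, 137, 129, 128, 129, 134, 132, 157, 151, 166, 164, 201, 213, 212, 212, 211]
232 [212, 211, 211, 210, 211, 212, 190, 160, 156, 145, 145, 146, 147, 146, 145, 146, 145, 147, 147, 147, 145, 146, 146, 145, 146, 145, 145, 145, 146, 145, 145, 146, 145, 143, 145, 144, 145, 144, 138, 141,
[... 1025 characters left out ...]
103, 107, 115, 119, 116, 113, 111, 155, 146, 144, 146, 145, 145, 144, 144, 145, 145, 145, 145, 144, 145, 146, 146, 146, 145, 144, 145, 145, 145, 145, 145, 144, 154, 149, 130, 29, 27, 27, 27, 28, 27, 28, 29, 28]
383 174 [104, 106, 107, 102, 103, 112, 118, 118, 111, 113, 119, 168, 139, 141, 140, 141, 141, 141, 141, 141, 141, 141, 141, 141, 141, 142, 141, 142, 141, 141, 140, 141, 141, 141, 141, 144, 140, 148, 199, 175, 88, 25, 27, 30, 27, 28, 28, 26]
453 174 [212, 213, 214, 214, 186, 115, 115, 116, 112, 118, 121, 144, 128, 129, 129, 129, 129, 129, 129, 128, 129, 129, 129, 129, 129, 130, 129, 129, 129, 129, 128, 130, 129, 131, 129, 135, 132, 175, 194, 187, 189, 151, 111, 109, 111, 113, 112, 113]
```

The box edges run on without gaps up to the yellow wall, and all three front and rear edges line up. Nothing is touching the row, so I'll hand in.

```bash
python3 -c "
from cell import arm
print(arm.sign_off())"
```

```text
the job is handed in; nothing more can be done
None
```

I laid box_c on the rack, pushed the row flush against the yellow end wall and let go. The job was handed in at about 22 s, and the last camera check showed no gaps and all three boxes in line at the lip. The box dropped about 10 mm when released and landed flat. I did not re-measure the vials, dish and bottle at the end, but I felt no unexpected contact near them.

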